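# Bring the tee jar to the front of the fittings carousel and hold it

### The arm

A 6-joint arm with a two-finger parallel gripper is mounted at the origin on the work surface. World frame = base frame: x ahead of the robot, y to its left, z up, the work surface at z = 0. Lengths are in m, angles in degrees, forces in N, time in s.
With the tool pointing down it reaches from about 0.35 to 0.875 m from the base axis. Payload 4.2 kg.
Tool frame: the origin (TCP) lies midway between the tips of the shut fingers; the grasp point (between the pads) lies r.pinch_z behind it (r.pinch_z is the distance from the TCP to the grasp point, in m); z points along the fingers, y is the direction in which the jaws open and shut (so a half turn about z gives the same grasp; the last joint's range is limited). The gripper opens to 87 mm and grips with 3 to 60 N. Pads are 19 mm wide; open, the fingers measure 117 mm over their backs; the gripper's body (75 mm by 190 mm) begins 51 mm behind the grasp point.
Start: joints at [-53.423, 22.042, 0.453, 0, -68.411, -14.817], TCP at [0.232, -0.58, 0.223] pointing down, gripper open.
Joint ranges: [-179.83, 179.83], [-69.29, 118.12], [-61.27, 80.66], [-181.25, 117.63], [-171.15, -9.14], [-177.46, 177.46]. Speed limits (degrees/s): [159.86, 159.86, 180, 180, 180, 180].

### API

Orientations are given as a 3x3 rotation matrix whose columns are the frame's x, y, z axes.
In Python, from station import r gives the robot as it stands. The module is installed in compiled form; this text tells all that it offers.
- The arm moves only by the tool play_rows, never from a script. Its argument "deltas" is a list of rows, each a list of 7 numbers: the shift along the tool's x, y, z in units of 25 mm (1.0 is 25 mm), then the turn, a rotation vector about the tool's x, y, z in units of 5 degrees (1.0 is 5 degrees), then the finger opening in mm, from 0 to 87. In form: [[tx, ty, tz, wx, wy, wz, fingers], ...]. A call has 1 to 12 rows; each row is the pose to reach, as a shift and turn from the pose commanded when the call began, along the tool's axes at that moment; what a row does not reach only later rows make up. A row lasts 1/10 s, in which the tool goes at most 50 mm and 8.59 degrees, less where a joint would pass 70% of its speed; a pose out of reach is approached as far as the arm can. A call with a gripper value outside its range is refused whole. The fingers move at their own pace and stop on an object; the grip force is fixed at half the most. Time passes only in rows, so rows that repeat a pose let the fingers close. It gives the time, the measured TCP pose, the force and the opening at its end, in the units of the state.
- r.sense(): the state, without advancing time (a new reading comes with each control period).
- r.capture(name): name is "scene" or "side" or "wrist"; returns a dict with "pixels" (400x640x3 uint8, red, green, blue), "camera_matrix" (3x3 intrinsics, pixels), "k1" (the pictures are not rectified: a ray, as slopes to the right and down, at radius r is drawn at 1 + k1 r^2 times it, then the intrinsics apply), "R" (3x3) and "t" (3): a world point X has camera coordinates R X + t; the wrist camera has in their place "T_tool_cam" (4x4, takes a point from camera to tool coordinates, whose origin is the TCP and whose axes are the flange's). Camera axes: x right, y down, z forward; pixel columns grow to the right and rows downward; lengths in m; the calibration is good to about 2 mm. A picture is of the moment at which its call begins: read the wrist's pose just before it. There is no depth.
- r.finish_job(): hands the job in, once; it reports no verdict.
Trained networks look in the newest picture that a camera, given by its name, has taken for a name from the list of things; names that differ only in an ending like _2 or _b are one class to them, and where a whole thing is asked for, a point or a joint stands for the part that bears it (a point fixed in the world has none). Each returns a list of dicts, best first, with "score" (0 to 1); they miss things now and then, are a little off and sometimes report something else, mostly with a low value. They report only what shows in the picture. A call takes as long as a camera call.
- r.spot_in(camera, target): "centre" ([x, y, z] in m, in world coordinates, good to about 4 mm: the middle of the surface that is visible of it).
- r.cut_out(camera, target): "region" (400x640 bool, what is visible of it).
The state is a dict: "time_s": time; "joints": joint angles; "joint_velocities": joint speeds; "effort": joint torques, N m; "tcp_pos": TCP position; "ee_rot": TCP orientation; "wrist_force": force on the tool from outside, world axes, zero at the start; "moment": the same for the moment, N m; "gripper_width": opening from 0.0 (shut) to 1.0 (fully open).
Only numpy, scipy, OpenCV 4.12 (cv2) and the standard library are available. Lean on these libraries where they do the work, as an engineer would, in place of code of your own. Each camera call takes 0.05 s, during which the arm holds its last target.

### The job

On the pipe-fitter's bench, first swing the jar carousel's brake lever from its locked side to the middle of its three marks and leave it there; do not turn the carousel before that. Then turn the carousel until the jar with the T-shaped copper fitting on its lid stands squarely behind the front pointer, and finish while still gripping that jar so that the carousel is held still: do not let go. Leave all the loose things on the bench where they are.

Things in the scene. Friction and masses are not known exactly. Their poses are not given: they have to be found in the camera images.
- jar_tee: the jar to bring to the front: clear round jar, flat metal lid, and on the lid a copper T-fitting lying flat (three mouths, 52 x 34 mm from above). Origin: centre of its underside, 32 mm above the table. Fixed to the turntable, 88 mm from its axis. Diameter 54 up to 66 above the origin; lid diameter 56 from 66 to 86; fitting top at 101. Its x axis points outward from the turntable's axis
- jar_elbow: another jar of the same size on the turntable, 90 degrees counter-clockwise (from above) of jar_tee; an L-shaped copper elbow lies on its lid. Origin: centre of its underside
- jar_straight: another jar of the same size, opposite jar_tee; a straight copper tube lies on its lid. Origin: centre of its underside
- jar_cap: another jar of the same size, 90 degrees clockwise of jar_tee; a small round copper cap sits on its lid. Origin: centre of its underside
- carousel (a joint): turntable: aluminium disc, diameter 250 mm, top 32 mm above the table, carrying four jars. Value (rad): angle of jar_tee past the front, counter-clockwise from above; 0 or 6.283 is jar_tee at the front pointer. Turns many times round either way with a light drag, about 1 N at a jar, and soon stops when left
- axis (a point): point on the turntable's vertical turning axis, 12 mm above the table, at the top of the base plate. A spindle end 32 mm across rises to 62 above the table there; nothing taller is in the middle. Its x axis points to the back of the carousel, away from the front pointer, its y axis to the left
- carousel_base: grey base plate fixed to the bench, 12 mm thick. Origin on the turntable's axis at table height; x to the back, y to the left. The plate spans x -170 to 140 and y -150 to 320 mm. The front is the robot's side (the plate may be turned up to 20 degrees); a steel pointer 12 mm high stands on it at x -165 to -119, y 0
- front_spot (a point): where the origin of jar_tee belongs: right behind the steel pointer, at the turntable's top level, 32 mm above the table, 88 mm from the axis towards the front
- brake_lever (a joint): brake lever on the left of the base plate: flat steel arm turning level about lever_pivot, upright black knob at its end. In rad, counter-clockwise from above: 0 = fully out to the left (locked), 0.85 = over the middle mark, pointing straight to the front, parallel to the line from axis to front_spot, 1.5 = fully in towards the turntable. About 1.5 N at the knob; stays where left
- lever_knob (a point): middle of the lever's upright round knob: diameter 24 mm, from 58 to 103 mm above the table (this point is 81 above it), 90 mm from lever_pivot. Below the knob a 12 mm stem, then the arm, 18 mm wide, its top 44 above the table
- lever_pivot (a point): point on the vertical axis of the brake lever, 40 mm above the table
- middle_mark (a point): top of the middle one of three raised steel ribs (26 x 6 mm, 4 high) set in an arc on the base plate, 124 mm from lever_pivot
- flux_tub: bystander, sizes in mm: closed white flux tub, diameter 90, height 90; origin under its centre
- solder_spool: bystander, sizes in mm: spool of solder wire standing upright, diameter 60, height 50; origin under its centre
- pipe_long: bystander, sizes in mm: copper pipe 170 long, diameter 28, lying flat behind the carousel; origin under its middle
- pipe_short: bystander, sizes in mm: copper pipe 120 long, diameter 28, lying flat behind the longer pipe; origin under its middle
- tube_brush: bystander, sizes in mm: hand brush lying flat left of the base plate, near its back; origin at its underside
- wrench: bystander, sizes in mm: steel wrench lying flat left of the base plate; origin at its underside
- coupling: bystander, sizes in mm: short copper tube, diameter 35, height 36, standing on the base plate at its front right; origin under its centre
- union_nut: bystander, sizes in mm: brass hexagon nut about 38 across, 18 high, lying on the base plate between pointer and lever; origin under its centre

How it is judged:
By the outcome, as a careful person would: the job done as asked, in the order asked, and still so for the second after the job is handed in, while the arm keeps its last pose, push and grip.
It also fails if it takes over 64 s, if anything falls off the work surface, if the arm or the gripper's body presses on something with over 40 N, if the wrist force passes 120 N, or if a joint passes its speed limit or range.

## Working session

There is one attempt and no reset: what is moved stays moved. The work goes in short steps, Python scripts to look and compute and a tool call to move; the robot and the scene stay as the last step left them, time stands still between calls to the robot, and variables do not carry over. Pictures are saved under pics/ and viewed, and the job is handed in when it is done.

Besides the shell and the picture viewer there is one more tool, called after "Call:" by a JSON object that holds its "name" and its "arguments". play_rows: Moves the arm, as the interface text tells. Its arguments: {"type":"object","properties":{"deltas":{"type":"array","items":{"type":"array","items":{"type":"number"}}}},"required":["deltas"]}

```bash
mkdir -p pics
python3 - <<'E'
from station import r
import cv2,numpy as np
print(r.pinch_z)
s=r.sense();print({k:np.round(v,3).tolist() for k,v in s.items()})
for c in ['scene','side']:
    d=r.capture(c);cv2.imwrite(f'pics/{c}0.png',d['pixels'][:,:,::-1])
    print(c,d['camera_matrix'].tolist(),d['k1'],np.round(-d['R'].T@d['t'],3))
    for n in ['jar_tee','jar_elbow','jar_straight','jar_cap','lever_knob','middle_mark','carousel','brake_lever','carousel_base','flux_tub','solder_spool','coupling','union_nut','axis','lever_pivot']:
        try:
            o=r.spot_in(c,n); print(n,[(np.round(q['centre'],3).tolist(),round(float(q['score']),2)) for q in o[:2]])
        except Exception as e: print(n,e)
print(r.sense()['time_s'])
E
```

```text
0.0187
{'time_s': 0.0, 'joints': [-53.424, 22.091, 0.379, -0.029, -68.412, -14.816], 'joint_velocities': [-0.029, -0.141, -0.105, -0.088, 0.058, -0.027], 'effort': [-0.0, -39.067, 18.74, 4.22, 0.011, -0.0], 'tcp_pos': [0.231, -0.58, 0.221], 'ee_rot': [[-0.929, -0.371, -0.001], [-0.371, 0.929, 0.002], [0.0, 0.002, -1.0]], 'wrist_force': [0.027, -0.409, 0.487], 'moment': [0.024, -0.033, -0.012], 'gripper_width': 0.999}
scene [[423.36505346542634, 0.0, 314.30008874067215], [0.0, 423.36505346542634, 204.53299154144065], [0.0, 0.0, 1.0]] -0.003697745093434538 [ 0.927 -0.577  0.967]
jar_tee [([0.642, -0.015, 0.114], 0.6)]
jar_elbow [([0.558, 0.085, 0.106], 0.78)]
jar_straight [([0.469, 0.006, 0.108], 0.8)]
jar_cap [([0.547, -0.087, 0.111], 0.56), ([0.682, 0.43, 0.015], 0.31)]
lever_knob [([0.609, 0.256, 0.053], 0.9)]
middle_mark [([0.569, 0.021, 0.011], 0.59)]
carousel [([0.56, -0.007, 0.04], 0.96), ([0.711, -0.056, 0.028], 0.16)]
brake_lever [([0.608, 0.248, 0.047], 0.67)]
carousel_base [([0.57, 0.026, 0.01], 0.94)]
flux_tub [([0.552, -0.242, 0.088], 0.9), ([0.575, 0.46, 0.009], 0.36)]
so
[... 458 characters left out ...]
aight [([0.442, 0.036, 0.094], 0.93), ([0.521, 0.13, 0.012], 0.56)]
jar_cap [([0.528, -0.059, 0.109], 0.98)]
lever_knob [([0.592, 0.274, 0.051], 0.97), ([0.521, 0.13, 0.012], 0.48)]
middle_mark [([0.521, 0.129, 0.012], 0.76)]
carousel [([0.53, 0.037, 0.048], 0.62)]
brake_lever [([0.597, 0.272, 0.049], 0.68)]
carousel_base [([0.522, 0.127, 0.015], 0.78), ([0.538, 0.114, 0.095], 0.24)]
flux_tub [([0.523, -0.195, 0.06], 0.8), ([0.561, 0.441, 0.005], 0.67)]
solder_spool [([0.383, -0.203, 0.038], 0.6)]
coupling [([0.385, -0.056, 0.041], 0.75)]
union_nut [([0.419, 0.154, 0.027], 0.78), ([0.524, -0.195, 0.06], 0.38)]
axis [([0.523, 0.132, 0.011], 0.81)]
lever_pivot [([0.52, 0.132, 0.01], 0.87)]
1.6
```

View pics/scene0.png

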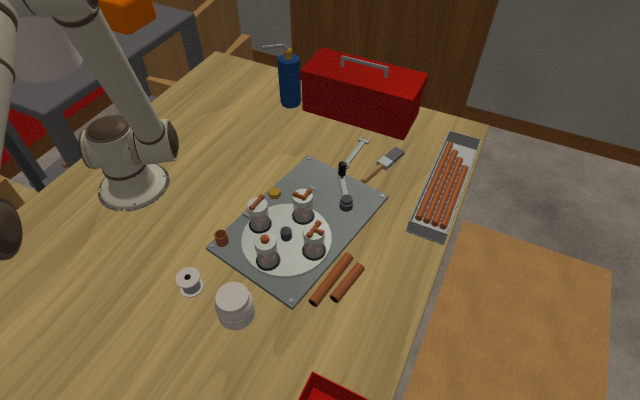

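View pics/side0.png

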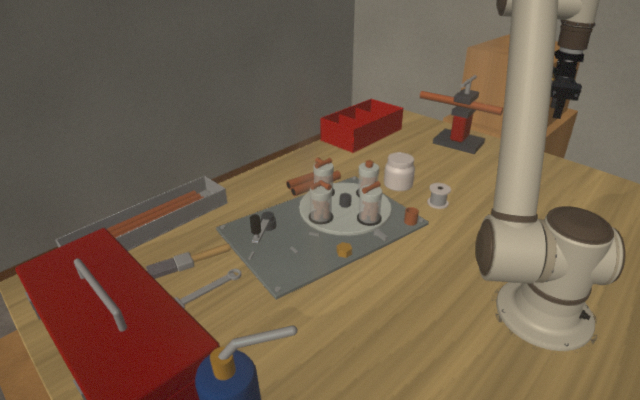

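Run:
```python
import cv2
a=cv2.imread('pics/scene0.png')[150:310,200:400]; cv2.imwrite('pics/s1.png',cv2.resize(a,None,fx=4,fy=4,interpolation=cv2.INTER_CUBIC)[:600])
cv2.imwrite('pics/s1.png',cv2.resize(a[:150],None,fx=4,fy=4,interpolation=cv2.INTER_CUBIC))
a=cv2.imread('pics/side0.png')[150:290,230:430]; cv2.imwrite('pics/s2.png',cv2.resize(a,None,fx=4,fy=4,interpolation=cv2.INTER_CUBIC))
```

```text
(no output)
```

View pics/s1.png

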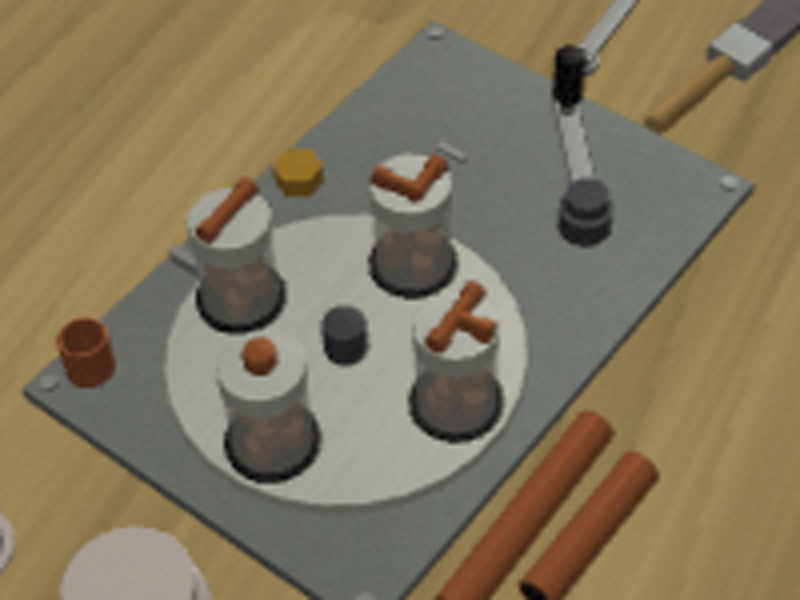

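View pics/s2.png

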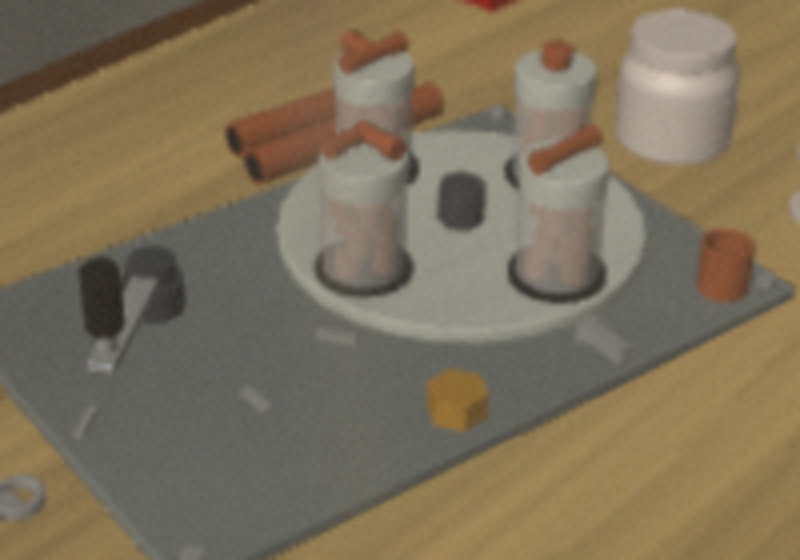

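```bash
cat > h.py <<'E'
from station import r
import cv2,numpy as np
def ray(d,u,v):
    K=d['camera_matrix'];p=cv2.undistortPoints(np.array([[[u,v]]],float),K,np.array([d['k1'],0,0,0,0]))[0,0]
    c=-d['R'].T@d['t'];w=d['R'].T@np.array([p[0],p[1],1.]);return c,w/np.linalg.norm(w)
def onz(d,u,v,z):
    c,w=ray(d,u,v);return c+w*(z-c[2])/w[2]
def tri(d1,p1,d2,p2):
    c1,w1=ray(d1,*p1);c2,w2=ray(d2,*p2)
    s=np.linalg.lstsq(np.c_[w1,-w2],c2-c1,rcond=None)[0];a=c1+s[0]*w1;b=c2+s[1]*w2
    return (a+b)/2,np.linalg.norm(a-b)
def proj(d,X,RT=None):
    R,t=RT if RT else (d['R'],d['t'])
    return cv2.projectPoints(np.atleast_2d(np.array(X,float)),cv2.Rodrigues(R)[0],t,d['camera_matrix'],np.array([d['k1'],0,0,0,0.]))[0][:,0]
E
python3 - <<'E'
from h import *
a=r.capture('scene');b=r.capture('side')
S=lambda x,y:(200+x/4-.375,150+y/4-.375)
T=lambda x,y:(230+x/4-.375,150+y/4-.375)
np.set_printoptions(precision=4,suppress=True)
print('spindle',tri(a,S(344,318),b,T(462,185)),onz(a,*S(344,318),.062),onz(b,*T(462,185),.062))
L={'straight':(S(231,217),T(567,160)),'elbow':(S(411,185),T(366,158)),'tee':(S(456,335),T(375,65)),'cap':(S(263,372),T(556,67))}
P={}
for k,(p,q) in L.items():
    A=onz(a,*p,.118);B=onz(b,*q,.118);P[k]=A;print(k,A,B)
print('mean',sum(P.values())/4)
for p,q in [('straight','tee'),('cap','elbow')]:
    v=P[q]-P[p];print(np.linalg.norm(v),np.degrees(np.arctan2(v[1],v[0])))
print('knob top',onz(a,*S(572,53),.103),onz(b,*T(100,266),.103),tri(a,S(572,53),b,T(100,266)))
print('hub',tri(a,S(586,193),b,T(153,260)))
print('ribs',[onz(b,*T(*x),.016) for x in [(85,422),(255,399),(335,338)]])
print('scene rib',onz(a,*S(452,153),.016))
print('corners',[onz(a,*S(*x),.012) for x in [(432,22),(752,185),(27,392)]],onz(b,*T(793,291),.012))
print('pointer side',[onz(b,*T(*x),.024) for x in [(580,322),(622,352)]])
print('nut',onz(a,*S(299,165),.03),onz(b,*T(458,385),.03))
E
```

```text
spindle (array([0.5427, 0.0165, 0.0589]), np.float64(0.0022080782197577906)) [0.5449 0.0152 0.062 ] [0.5386 0.0197 0.062 ]
straight [0.4599 0.02   0.118 ] [0.4523 0.0228 0.118 ]
elbow [0.5545 0.0982 0.118 ] [0.5436 0.1059 0.118 ]
tee [ 0.6381 -0.0024  0.118 ] [0.6245 0.0128 0.118 ]
cap [ 0.5439 -0.0803  0.118 ] [ 0.5337 -0.0691  0.118 ]
mean [0.5491 0.0089 0.118 ]
0.17963257047853542 -7.145302200156279
0.1788484524268957 86.59265091267945
knob top [0.5945 0.2796 0.103 ] [0.5883 0.2805 0.103 ] (array([0.5927, 0.2796, 0.1012]), np.float64(0.00389862987934898))
hub (array([0.6405, 0.2038, 0.0455]), np.float64(0.002768819981008562))
ribs [array([0.5729, 0.3141, 0.016 ]), array([0.5165, 0.2302, 0.016 ]), array([0.5246, 0.1543, 0.016 ])]
scene rib [0.5229 0.2229 0.016 ]
corners [array([0.4397, 0.3531, 0.012 ]), array([0.7412, 0.2965, 0.012 ]), array([ 0.3588, -0.1043,  0.012 ])] [ 0.3462 -0.092   0.012 ]
pointer side [array([0.4176, 0.0448, 0.024 ]), array([0.3799, 0.0517, 0.024 ])]
nut [0.4305 0.1492 0.03  ] [0.4265 0.1504 0.03  ]
```

```bash
cat >> h.py <<'E'
from scipy.spatial.transform import Rotation as Ro
np.set_printoptions(precision=4,suppress=True)
def pose(yaw,p):
    y=np.radians(yaw);Y=np.array([np.cos(y),np.sin(y),0]);Z=np.array([0,0,-1.]);return np.c_[np.cross(Y,Z),Y,Z],np.array(p,float)
def delta(cur,tgt):
    R0,p0=cur;R,p=tgt
    return np.round(np.r_[R0.T@(p-p0)/.025,np.degrees(Ro.from_matrix(R0.T@R).as_rotvec())/5],3)
def now():
    s=r.sense();return s['ee_rot'],s['tcp_pos']
def yaw(): 
    R=now()[0];return np.degrees(np.arctan2(R[1,1],R[0,1]))
E
python3 - <<'E'
from h import *
print(delta(now(),pose(180,[.53,.02,.36])))
E
```

```text
[-19.985  17.883  -5.5     0.001  -0.    -13.648]
```

Call:
{"name": "play_rows", "arguments": {"deltas": [[-20,17.9,-5.5,0,0,-13.6,87],[-20,17.9,-5.5,0,0,-13.6,87],[-20,17.9,-5.5,0,0,-13.6,87],[-20,17.9,-5.5,0,0,-13.6,87],[-20,17.9,-5.5,0,0,-13.6,87],[-20,17.9,-5.5,0,0,-13.6,87],[-20,17.9,-5.5,0,0,-13.6,87],[-20,17.9,-5.5,0,0,-13.6,87],[-20,17.9,-5.5,0,0,-13.6,87],[-20,17.9,-5.5,0,0,-13.6,87],[-20,17.9,-5.5,0,0,-13.6,87],[-20,17.9,-5.5,0,0,-13.6,87]]}}

```text
time_s: 2.9
tcp_pos: [0.4936, -0.052, 0.3439]
ee_rot: [[-0.004, -1.0, 0.001], [-1.0, 0.004, 0.0], [-0.0, -0.001, -1.0]]
wrist_force: [0.9, -1.8, -0.0]
gripper_width: 1.0
```

Call:
{"name": "play_rows", "arguments": {"deltas": [[-1.6,-1.6,-1,0,0,0,87],[-3.2,-1.6,-1,0,0,0,87],[-3.2,-1.6,-1,0,0,0,87],[-3.2,-1.6,-1,0,0,0,87]]}}

```text
time_s: 3.3
tcp_pos: [0.5335, 0.0269, 0.3677]
ee_rot: [[-0.002, -1.0, -0.001], [-1.0, 0.002, -0.0], [0.0, 0.001, -1.0]]
wrist_force: [-0.5, -0.5, 0.6]
gripper_width: 0.997
```

```bash
cat >> h.py <<'E'
def wcap(name=None):
    s=r.sense();d=r.capture('wrist');T=np.eye(4);T[:3,:3]=s['ee_rot'];T[:3,3]=s['tcp_pos']
    C=T@d['T_tool_cam'];d['R']=C[:3,:3].T;d['t']=-C[:3,:3].T@C[:3,3]
    if name: cv2.imwrite(f'pics/{name}.png',d['pixels'][:,:,::-1])
    return d
E
python3 - <<'E'
from h import *
d=wcap('w1');print(d['T_tool_cam'],d['k1'],d['camera_matrix'][0,0],now()[1],yaw(),-d['R'].T@d['t'])
for n in ['jar_tee','jar_elbow','jar_straight','jar_cap','lever_knob','carousel','union_nut','coupling']:
    o=r.spot_in('wrist',n); print(n,[(np.round(q['centre'],3).tolist(),round(float(q['score']),2)) for q in o[:2]])
E
```

```text
[[-0.001  -0.9659 -0.2588  0.0717]
 [ 1.     -0.0008 -0.0006 -0.0001]
 [ 0.0004 -0.2588  0.9659 -0.1641]
 [ 0.      0.      0.      1.    ]] -0.03231582219437499 311.1477967951236 [0.5332 0.0258 0.3678] 179.7986166297064 [ 0.5336 -0.0448  0.5318]
jar_tee [([0.703, -0.043, 0.023], 0.72), ([0.626, 0.0, 0.118], 0.67)]
jar_elbow [([0.553, 0.092, 0.118], 0.9), ([0.541, 0.021, 0.028], 0.67)]
jar_straight [([0.464, 0.017, 0.115], 0.88)]
jar_cap [([0.538, -0.075, 0.122], 0.75), ([0.537, -0.186, 0.046], 0.68)]
lever_knob [([0.597, 0.268, 0.065], 0.94)]
carousel [([0.546, 0.002, 0.031], 0.69), ([0.535, -0.185, 0.048], 0.59)]
union_nut [([0.428, 0.146, 0.033], 0.95), ([0.597, 0.267, 0.062], 0.3)]
coupling [([0.386, -0.064, 0.038], 0.82)]
```

View pics/w1.png

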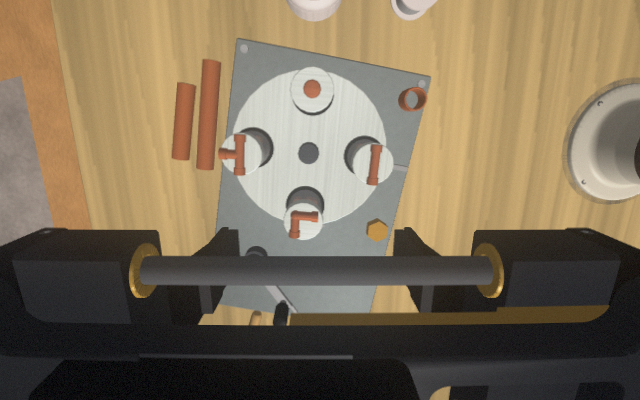

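Run:
```python
from h import *
a=cv2.imread('pics/w1.png')[30:230,190:440]; cv2.imwrite('pics/w1z.png',cv2.resize(a,None,fx=3,fy=3,interpolation=cv2.INTER_CUBIC))
```

```text
(no output)
```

View pics/w1z.png

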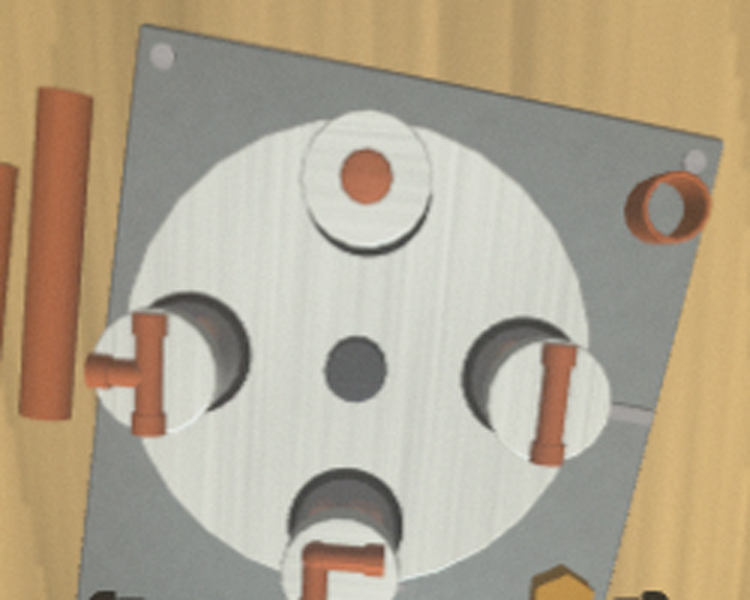

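Run:
```python
from h import *
d=wcap()
S=lambda x,y:(190+x/3-.333,30+y/3-.333)
print('spindle',onz(d,*S(356,369),.062))
P={k:onz(d,*S(*v),.118) for k,v in dict(cap=(368,179),straight=(549,402),tee=(154,372)).items()};print(P)
v=P['tee']-P['straight'];print((P['tee']+P['straight'])/2,np.linalg.norm(v),np.degrees(np.arctan2(v[1],v[0])))
# disc edge points
E=np.array([onz(d,*S(*p),.032)[:2] for p in [(135,300),(200,185),(300,125),(440,125),(520,180),(570,250),(588,330),(150,445),(210,525),(440,575),(530,500)]])
A=np.c_[2*E,np.ones(len(E))];c=np.linalg.lstsq(A,(E**2).sum(1),rcond=None)[0];print('disc',c[:2],np.sqrt(c[2]+c[0]**2+c[1]**2))
c1,c2=onz(d,*S(142,25),.012),onz(d,*S(722,139),.012);print('corners BR,FR',c1,c2,np.degrees(np.arctan2(*(c1-c2)[1::-1])),np.linalg.norm(c1-c2))
pp=[onz(d,*S(*x),.024) for x in [(612,407),(655,417)]];print('pointer',pp)
```

```text
spindle [0.5451 0.0077 0.062 ]
{'cap': array([ 0.5376, -0.0787,  0.118 ]), 'straight': array([0.4576, 0.0164, 0.118 ]), 'tee': array([0.6332, 0.0019, 0.118 ])}
[0.5454 0.0092 0.118 ] 0.17620152469200923 -4.722442866074423
disc [0.5433 0.0082] 0.12342655496956226
corners BR,FR [ 0.6538 -0.1632  0.012 ] [ 0.3523 -0.1065  0.012 ] -10.659368307800763 0.3067682270130993
pointer [array([0.4057, 0.0336, 0.024 ]), array([0.3816, 0.0393, 0.024 ])]
```

Call:
{"name": "play_rows", "arguments": {"deltas": [[-2,-1,0,0,0,0,87],[-4,-1.6,0.4,0,0,0,87],[-6,-2,0.8,0,0,0,87],[-8,-2,1.6,0,0,0,87],[-10,-2,2.4,0,0,0,87],[-10,-2,2.4,0,0,0,87],[-10,-2,2.4,0,0,0,87]]}}

```text
time_s: 4.5
tcp_pos: [0.5838, 0.2776, 0.3054]
ee_rot: [[-0.001, -1.0, -0.004], [-1.0, 0.001, -0.002], [0.002, 0.004, -1.0]]
wrist_force: [-0.2, 0.3, 0.1]
gripper_width: 1.001
```

Run:
```python
from h import *
d=wcap('w2');print(now()[1],yaw())
for n in ['lever_knob']:
    o=r.spot_in('wrist',n); print(n,[(np.round(q['centre'],3).tolist(),round(float(q['score']),2)) for q in o[:2]])
a=cv2.imread('pics/w2.png')[30:230,190:440]; cv2.imwrite('pics/w2z.png',cv2.resize(a,None,fx=3,fy=3,interpolation=cv2.INTER_CUBIC))
```

```text
[0.5844 0.2761 0.307 ] 179.8420898802225
lever_knob [([0.619, 0.236, 0.05], 0.76), ([0.556, 0.184, 0.006], 0.15)]
```

View pics/w2z.png

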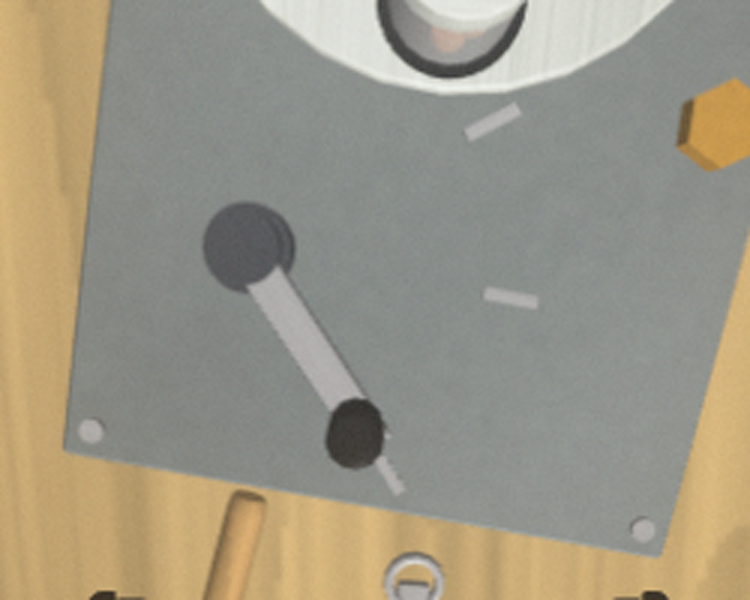

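Run:
```python
from h import *
d=wcap()
S=lambda x,y:(190+x/3-.333,30+y/3-.333)
k=onz(d,*S(356,440),.103);m=onz(d,*S(511,298),.016);l=onz(d,*S(394,478),.016)
print('knob',k,'rib',m,'lockrib',l,'hub',[onz(d,*S(241,246),z) for z in (.05,.06)], 'rib3',onz(d,*S(494,122),.016))
print('size',onz(d,*S(326,440),.103)-onz(d,*S(385,440),.103))
a=np.radians(169.5);u=np.array([np.cos(a),np.sin(a)])
b=np.radians(169.5-48.7);w=np.array([np.cos(b),np.sin(b)])
print('pivot from rib',m[:2]-.124*u,'from knob',k[:2]-.09*w)
c=[onz(d,*S(*p),.012) for p in [(65,450),(660,556)]];print(c,np.degrees(np.arctan2(*(c[0]-c[1])[1::-1])))
print(delta(now(),pose(190,[*k[:2],.072])))
```

```text
knob [0.5942 0.2745 0.103 ] rib [0.5216 0.2224 0.016 ] lockrib [0.5777 0.3106 0.016 ] hub [array([0.645 , 0.1982, 0.05  ]), array([0.6435, 0.1983, 0.06  ])] rib3 [0.5317 0.1433 0.016 ]
size [ 0.0237 -0.0001  0.    ]
pivot from rib [0.6435 0.1998] from knob [0.6403 0.1972]
[array([0.7435, 0.2962, 0.012 ]), array([0.4395, 0.3538, 0.012 ])] -10.720465011094701
[ 0.011 -0.359  9.481 -0.016  0.002 -2.056]
```

Call:
{"name": "play_rows", "arguments": {"deltas": [[0,-0.3,2,0,0,-1,87],[0,-0.4,4,0,0,-2,87],[0,-0.4,6,0,0,-2,87],[0,-0.4,8,0,0,-2,87],[0,-0.4,9.4,0,0,-2,87],[0,-0.4,9.4,0,0,-2,87],[0,-0.4,9.4,0,0,-2,87],[0,-0.4,9.4,0,0,-2,10],[0,-0.4,9.4,0,0,-2,10],[0,-0.4,9.4,0,0,-2,10],[0,-0.4,9.4,0,0,-2,10],[0,-0.4,9.4,0,0,-2,10]]}}

```text
time_s: 5.85
tcp_pos: [0.5946, 0.2758, 0.0736]
ee_rot: [[0.17, -0.986, 0.001], [-0.986, -0.17, 0.001], [-0.0, -0.001, -1.0]]
wrist_force: [-0.2, 0.2, 0.8]
gripper_width: 0.633
```

Run:
```python
from h import *
s=r.sense();print(s['tcp_pos'],yaw(),s['gripper_width']*87,s['wrist_force'])
d=r.capture('scene');cv2.imwrite('pics/s3.png',cv2.resize(d['pixels'][100:280,200:440,::-1],None,fx=3,fy=3))
```

```text
[0.5946 0.2758 0.0736] -170.2319795351214 55.03961657492902 [-0.2158  0.1586  0.7799]
```

View pics/s3.png

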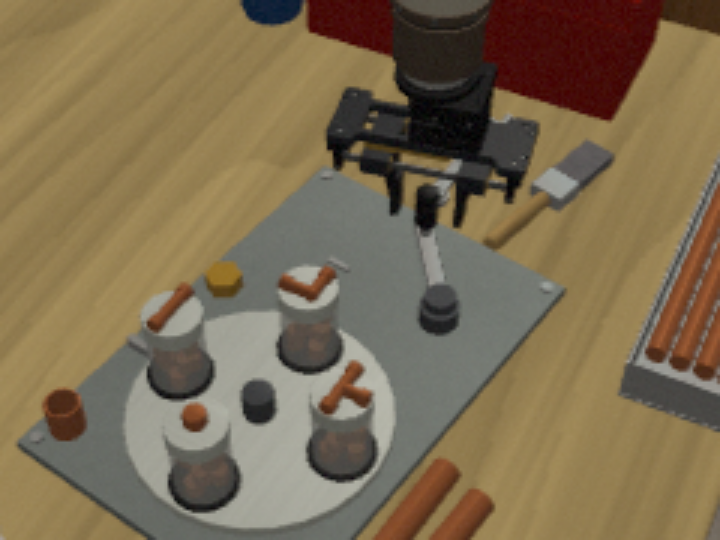

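Call:
{"name": "play_rows", "arguments": {"deltas": [[0,0,0,0,0,0,10],[0,0,0,0,0,0,10],[0,0,0,0,0,0,10],[0,0,0,0,0,0,10],[0,0,0,0,0,0,10],[0,0,0,0,0,0,10]]}}

```text
time_s: 6.5
tcp_pos: [0.5942, 0.2756, 0.0728]
ee_rot: [[0.169, -0.986, -0.001], [-0.986, -0.169, -0.0], [0.0, 0.001, -1.0]]
wrist_force: [-1.7, 0.6, 0.1]
gripper_width: 0.265
```

Run:
```python
from h import *
s=r.sense();p=s['tcp_pos'];print(p,yaw(),s['gripper_width']*87,s['wrist_force'])
piv=np.array([.642,.198])
v=p[:2]-piv;print(np.linalg.norm(v),np.degrees(np.arctan2(v[1],v[0])))
b0=169.4-48.7
for k in range(1,7):
    b=np.radians(b0+48.7*k/6)
    q=p.copy();q[:2]+= .09*(np.array([np.cos(b),np.sin(b)])-np.array([np.cos(np.radians(b0)),np.sin(np.radians(b0))]))
    print(delta(now(),(now()[0],q))[:3],q)
```

```text
[0.5942 0.2756 0.0728] -170.2442959344726 23.060934083923776 [-1.7115  0.6459  0.1257]
0.09115793419328083 121.65226031726098
[0.215 0.462 0.   ] [0.5837 0.2683 0.0728]
[0.494 0.889 0.001] [0.5744 0.2597 0.0728]
[0.83  1.272 0.001] [0.5663 0.2498 0.0728]
[1.216 1.604 0.001] [0.5598 0.2388 0.0728]
[1.646 1.878 0.002] [0.5549 0.2271 0.0728]
[2.11  2.088 0.002] [0.5516 0.2148 0.0728]
```

Call:
{"name": "play_rows", "arguments": {"deltas": [[0.1,0.23,0,0,0,0,10],[0.21,0.46,0,0,0,0,10],[0.35,0.68,0,0,0,0,10],[0.49,0.89,0,0,0,0,10],[0.66,1.09,0,0,0,0,10],[0.83,1.27,0,0,0,0,10],[1.02,1.45,0,0,0,0,10],[1.22,1.6,0,0,0,0,10],[1.43,1.75,0,0,0,0,10],[1.65,1.88,0,0,0,0,10],[2.1,2.06,0,0,0,0,10],[2.1,2.06,0,0,0,0,10]]}}

```text
time_s: 7.7
tcp_pos: [0.5544, 0.2161, 0.0738]
ee_rot: [[0.171, -0.985, 0.005], [-0.985, -0.171, 0.003], [-0.002, -0.006, -1.0]]
wrist_force: [3.3, 3.2, -2.7]
gripper_width: 0.269
```

Run:
```python
from h import *
s=r.sense();p=s['tcp_pos'];print(p,yaw(),s['gripper_width']*87,s['wrist_force'])
v=p[:2]-np.array([.642,.198]);print(np.linalg.norm(v),np.degrees(np.arctan2(v[1],v[0])))
```

```text
[0.5544 0.2161 0.0738] -170.15500705403306 23.440385672600502 [ 3.3177  3.1854 -2.7372]
0.08943416513088692 168.3051158221788
```

Call:
{"name": "play_rows", "arguments": {"deltas": [[0,0,0,0,0,0,10],[0,0,0,0,0,0,10],[0,0,0,0,0,0,60],[0,0,0,0,0,0,60],[0,0,0,0,0,0,60],[0,0,0,0,0,0,60]]}}

```text
time_s: 8.3
tcp_pos: [0.5518, 0.2144, 0.0726]
ee_rot: [[0.169, -0.986, -0.002], [-0.986, -0.169, -0.001], [0.001, 0.002, -1.0]]
wrist_force: [0.9, -0.2, -0.3]
gripper_width: 0.545
```

Call:
{"name": "play_rows", "arguments": {"deltas": [[0,0,-2,0,0,0,60],[0,0,-4,0,0,0,60],[0,0,-6,0,0,0,60],[0,0,-8,0,0,0,60],[0,0,-9.4,0,0,0,60],[0,0,-9.4,0,0,0,60],[0,0,-9.4,0,0,0,60]]}}

```text
time_s: 9.0
tcp_pos: [0.5522, 0.215, 0.3084]
ee_rot: [[0.169, -0.986, 0.0], [-0.986, -0.169, 0.001], [-0.001, -0.0, -1.0]]
wrist_force: [-0.5, 0.1, -0.6]
gripper_width: 0.689
```

Run:
```python
from h import *
d=wcap('w3');print(now()[1],yaw())
a=cv2.imread('pics/w3.png')[30:230,190:440]; cv2.imwrite('pics/w3z.png',cv2.resize(a,None,fx=3,fy=3,interpolation=cv2.INTER_CUBIC))
```

```text
[0.5518 0.2147 0.3069] -170.25935316684533
```

View pics/w3z.png

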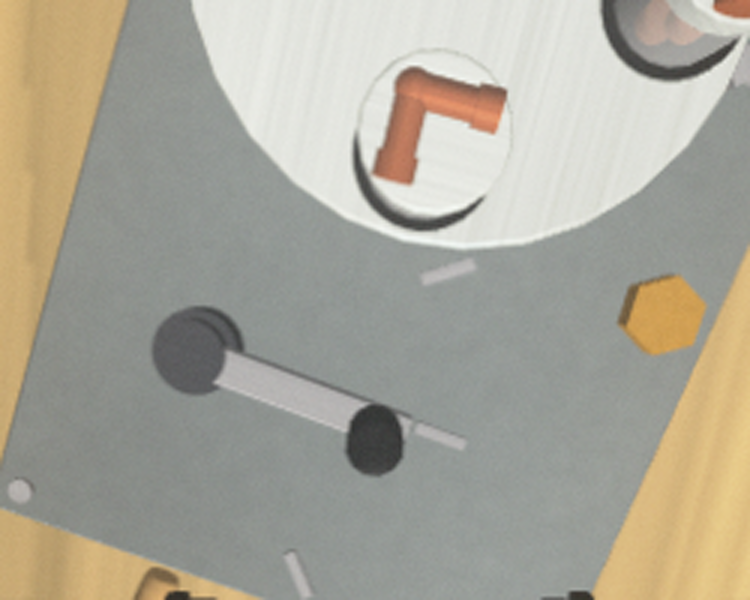

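Run:
```python
from h import *
d=wcap()
S=lambda x,y:(190+x/3-.333,30+y/3-.333)
k=onz(d,*S(375,447),.103);m=onz(d,*S(441,437),.016)
print(k,m,[np.degrees(np.arctan2(*(onz(d,*S(*q),.044)-onz(d,*S(*p),.044))[1::-1])) for p,q in [((228,350),(410,415)),((215,383),(345,430))]])
for piv in ([.642,.198],[.640,.197],[.6435,.1995]):
    for X in (k,m): v=X[:2]-piv;print(np.linalg.norm(v),np.degrees(np.arctan2(v[1],v[0])))
p=[(0,508),(260,600)];print('edge',np.degrees(np.arctan2(*(onz(d,*S(*p[0]),.012)-onz(d,*S(*p[1]),.012))[1::-1])))
print('elbow lid',onz(d,*S(436,124),.118))
```

```text
[0.5525 0.2168 0.103 ] [0.5184 0.2236 0.016 ] [np.float64(169.87377875639638), np.float64(169.4536507557253)]
0.09145365410972914 168.12283099973612
0.12624055030349815 168.31969203830556
0.08971305848640926 167.23492343512206
0.1244921116146493 167.6826227287519
0.09262985826153194 169.22181121936
0.12741814359787565 169.11680474693034
edge -11.096591041954483
elbow lid [0.5512 0.0952 0.118 ]
```

Run:
```python
from h import *
print(delta(now(),pose(85.5,[.633,.002,.24])))
```

```text
[ 8.93  -1.774  2.648  0.019 -0.048 20.849]
```

Call:
{"name": "play_rows", "arguments": {"deltas": [[8.9,-1.8,0.6,0,0,20.8,87],[8.9,-1.8,0.6,0,0,20.8,87],[8.9,-1.8,0.6,0,0,20.8,87],[8.9,-1.8,0.6,0,0,20.8,87],[8.9,-1.8,0.6,0,0,20.8,87],[8.9,-1.8,0.6,0,0,20.8,87],[8.9,-1.8,0.6,0,0,20.8,87],[8.9,-1.8,0.6,0,0,20.8,87],[8.9,-1.8,1.6,0,0,20.8,87],[8.9,-1.8,2.6,0,0,20.8,87],[8.9,-1.8,2.6,0,0,20.8,87],[8.9,-1.8,2.6,0,0,20.8,87]]}}

```text
time_s: 10.3
tcp_pos: [0.6333, 0.0031, 0.2394]
ee_rot: [[-0.998, 0.065, -0.007], [0.065, 0.998, -0.002], [0.007, -0.002, -1.0]]
wrist_force: [0.8, -0.0, 0.8]
gripper_width: 1.001
```

Call:
{"name": "play_rows", "arguments": {"deltas": [[0,0,0,0,0,1.2,87]]}}

```text
time_s: 10.4
tcp_pos: [0.6337, 0.0032, 0.2403]
ee_rot: [[-0.986, 0.168, -0.005], [0.168, 0.986, -0.001], [0.005, -0.002, -1.0]]
wrist_force: [0.0, -0.1, 0.5]
gripper_width: 1.0
```

Run:
```python
from h import *
d=wcap('w4');print(now()[1],yaw(),r.sense()['joints'])
a=cv2.imread('pics/w4.png')[0:240,160:480]; cv2.imwrite('pics/w4z.png',cv2.resize(a,None,fx=2.5,fy=2.5,interpolation=cv2.INTER_CUBIC))
print(delta(now(),pose(85.5,[.633,.002,.24])))
```

```text
[0.6338 0.0033 0.2405] 80.20266708860237 [  14.8913   22.4219    3.6434   -0.022   -71.4973 -114.6819]
[ 0.021 -0.056  0.02  -0.017 -0.053 -1.06 ]
```

View pics/w4z.png

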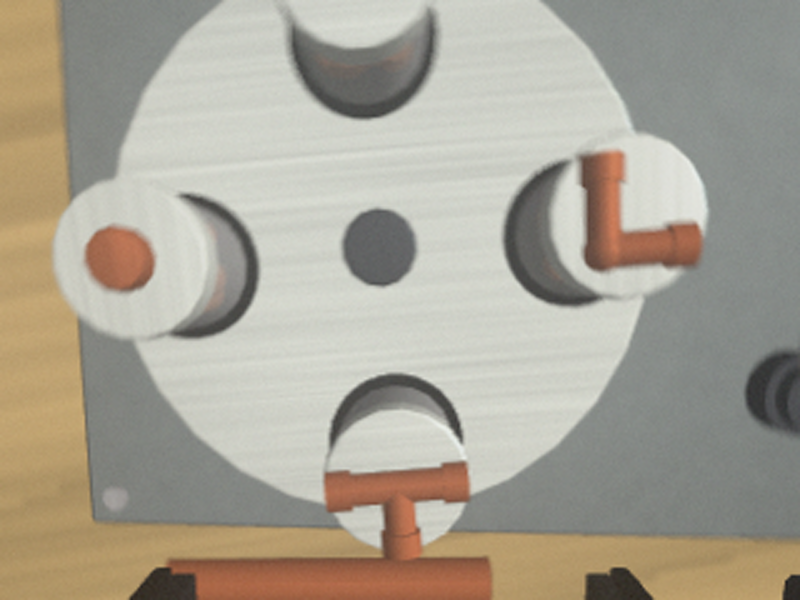

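Run:
```python
from h import *
d=wcap()
S=lambda x,y:(160+x/2.5-.3,0+y/2.5-.3)
P={k:onz(d,*S(*v),.118)[:2] for k,v in dict(cap=(133,259),elbow=(629,215),tee=(397,478)).items()};print(P,onz(d,*S(379,247),.062))
v=P['elbow']-P['cap'];print((P['elbow']+P['cap'])/2,np.linalg.norm(v),np.degrees(np.arctan2(v[1],v[0]))-90)
print(delta(now(),pose(85.4,[.633,.002,.089])))
```

```text
{'cap': array([ 0.5375, -0.0743]), 'elbow': array([0.5529, 0.1007]), 'tee': array([0.6324, 0.0046])} [0.5457 0.0121 0.062 ]
[0.5452 0.0132] 0.17565429655413956 -5.025295249779234
[ 0.    -0.047  6.072 -0.015 -0.047 -0.954]
```

Call:
{"name": "play_rows", "arguments": {"deltas": [[0,0,1.5,0,0,-1,87],[0,0,3,0,0,-1,87],[0,0,4.5,0,0,-1,87],[0,0,5.5,0,0,-1,87],[0,0,6,0,0,-1,87],[0,0,6,0,0,-1,87],[0,0,6,0,0,-1,40],[0,0,6,0,0,-1,40],[0,0,6,0,0,-1,40],[0,0,6,0,0,-1,40],[0,0,6,0,0,-1,40],[0,0,6,0,0,-1,40]]}}

```text
time_s: 11.7
tcp_pos: [0.6354, 0.0037, 0.0938]
ee_rot: [[-0.997, 0.077, 0.002], [0.077, 0.997, 0.001], [-0.002, 0.001, -1.0]]
wrist_force: [-0.5, 1.4, 2.9]
gripper_width: 0.632
```

Run:
```python
from h import *
s=r.sense();print(s['tcp_pos'],yaw(),s['gripper_width']*87,s['wrist_force'])
d=r.capture('scene');cv2.imwrite('pics/s5.png',cv2.resize(d['pixels'][130:310,200:440,::-1],None,fx=3,fy=3))
```

```text
[0.6354 0.0037 0.0938] 85.6122331376466 54.96893618765221 [-0.4712  1.414   2.9298]
```

View pics/s5.png

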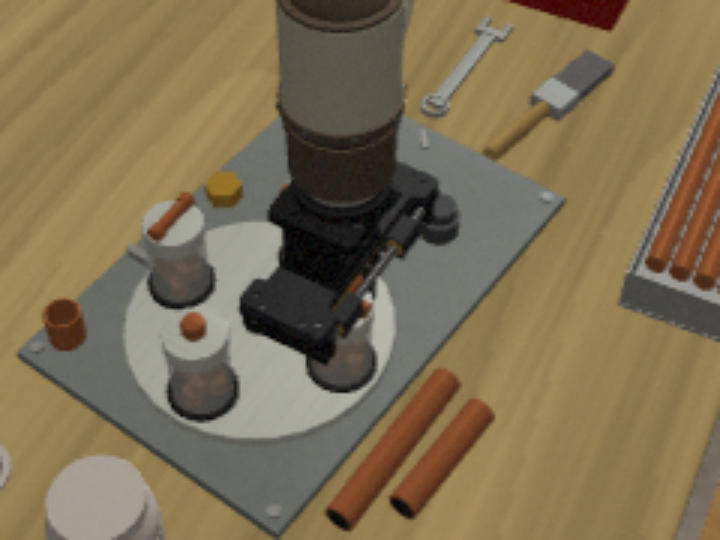

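Call:
{"name": "play_rows", "arguments": {"deltas": [[0.02,0.37,0,0,0,-1.2,40],[0.08,0.73,0,0,0,-2.4,40],[0.17,1.09,0,0,0,-3.6,40],[0.3,1.43,0,0,0,-4.8,40],[0.47,1.76,0,0,0,-6,40],[0.67,2.07,0,0,0,-7.2,40],[0.9,2.36,0,0,0,-8.4,40],[1.17,2.62,0,0,0,-9.6,40],[1.45,2.85,0,0,0,-10.8,40],[1.76,3.05,0,0,0,-12,40],[1.76,3.05,0,0,0,-12,40],[1.76,3.05,0,0,0,-12,40]]}}

```text
time_s: 12.95
tcp_pos: [0.5977, 0.0857, 0.0938]
ee_rot: [[-0.565, -0.825, 0.004], [-0.825, 0.565, 0.004], [-0.005, -0.001, -1.0]]
wrist_force: [0.0, 8.4, 2.5]
gripper_width: 0.639
```

```bash
cat >> h.py <<'E'
def st(ax=(.547,.011)):
    s=r.sense();v=s['tcp_pos'][:2]-np.array(ax);print(s['time_s'],s['tcp_pos'],'yaw',yaw(),'w',s['gripper_width']*87,'F',s['wrist_force'],'M',s['moment'],'r',np.linalg.norm(v),'ang',np.degrees(np.arctan2(v[1],v[0])))
E
python3 -c "
from h import *
st()"
```

```text
12.95 [0.5977 0.0857 0.0938] yaw 145.62372227964195 w 55.56802017815886 F [0.0397 8.4061 2.5138] M [ 2.5419  0.4623 -0.3249] r 0.0902746804197925 ang 55.85154845350113
```

Call:
{"name": "play_rows", "arguments": {"deltas": [[0.02,0.37,0,0,0,-1.2,40],[0.08,0.73,0,0,0,-2.4,40],[0.17,1.09,0,0,0,-3.6,40],[0.3,1.43,0,0,0,-4.8,40],[0.47,1.76,0,0,0,-6,40],[0.67,2.07,0,0,0,-7.2,40],[0.9,2.36,0,0,0,-8.4,40],[1.17,2.62,0,0,0,-9.6,40],[1.45,2.85,0,0,0,-10.8,40],[1.76,3.05,0,0,0,-12,40],[1.76,3.05,0,0,0,-12,40],[1.76,3.05,0,0,0,-12,40]]}}

```text
time_s: 14.15
tcp_pos: [0.5077, 0.0937, 0.0938]
ee_rot: [[0.433, -0.901, -0.0], [-0.901, -0.433, 0.006], [-0.005, -0.002, -1.0]]
wrist_force: [-9.7, 18.0, 8.3]
gripper_width: 0.632
```

```bash
python3 -c "
from h import *
st()
d=r.capture('scene');cv2.imwrite('pics/s6.png',cv2.resize(d['pixels'][130:310,200:440,::-1],None,fx=3,fy=3))"
```

```text
14.15 [0.5077 0.0937 0.0938] yaw -154.35291720550077 w 55.00743293608867 F [-9.7145 18.0406  8.2543] M [ 5.1842  3.3385 -0.0691] r 0.09154405146398716 ang 115.45154942920226
```

View pics/s6.png

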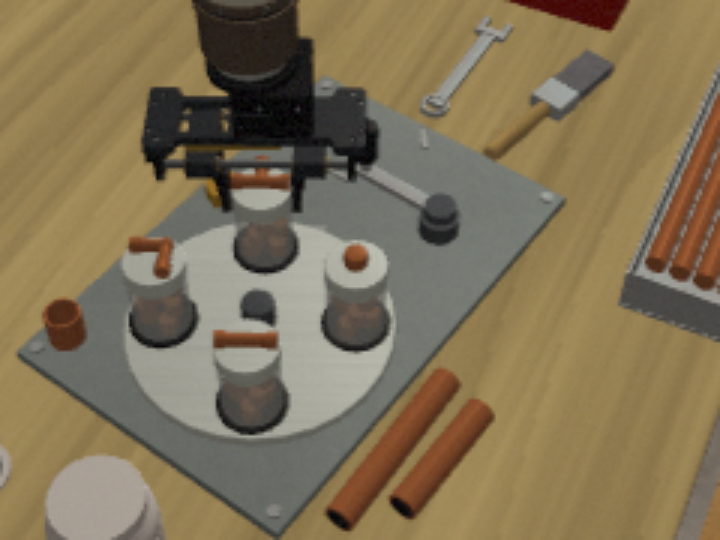

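Call:
{"name": "play_rows", "arguments": {"deltas": [[0,0,0,0,0,0,70],[0,0,0,0,0,0,70],[-0.1,0,0,0,0,0,70],[-0.1,0,0,0,0,0,40],[-0.1,0,0,0,0,0,40],[-0.1,0,0,0,0,0,40],[-0.1,0,0,0,0,0,40],[-0.1,0,0,0,0,0,40]]}}

```text
time_s: 15.0
tcp_pos: [0.508, 0.0917, 0.0929]
ee_rot: [[0.432, -0.902, 0.0], [-0.902, -0.432, -0.0], [0.0, -0.0, -1.0]]
wrist_force: [1.2, -0.8, -0.8]
gripper_width: 0.638
```

```bash
python3 -c "
from h import *
st()"
```

```text
15.0 [0.508  0.0917 0.0929] yaw -154.37737907530453 w 55.47746925397519 F [ 1.2443 -0.7697 -0.778 ] M [-0.193  -0.2713  0.0285] r 0.08957005380303461 ang 115.78275009488206
```

Call:
{"name": "play_rows", "arguments": {"deltas": [[0.02,0.37,0,0,0,-1.2,40],[0.08,0.73,0,0,0,-2.4,40],[0.17,1.09,0,0,0,-3.6,40],[0.3,1.43,0,0,0,-4.8,40],[0.47,1.76,0,0,0,-6,40],[0.67,2.07,0,0,0,-7.2,40],[0.9,2.36,0,0,0,-8.4,40],[1.17,2.62,0,0,0,-9.6,40],[1.45,2.85,0,0,0,-10.8,40],[1.45,2.85,0,0,0,-10.8,40],[1.45,2.85,0,0,0,-10.8,40]]}}

```text
time_s: 16.1
tcp_pos: [0.459, 0.0286, 0.0929]
ee_rot: [[0.983, -0.182, -0.001], [-0.182, -0.983, 0.0], [-0.001, -0.0, -1.0]]
wrist_force: [-0.9, 2.0, -1.1]
gripper_width: 0.638
```

```bash
python3 -c "
from h import *
st((.5455,.0125))"
```

```text
16.1 [0.459  0.0286 0.0929] yaw -100.49182722207534 w 55.50607493199678 F [-0.8847  2.0331 -1.1046] M [0.5195 0.3396 0.2648] r 0.08794458227770033 ang 169.4418010319384
```

Call:
{"name": "play_rows", "arguments": {"deltas": [[0,0,0,0,0,0,87],[0,0,0,0,0,0,87],[0,0,0,0,0,0,87],[0,0,0,0,0,0,87],[0,0,-1.5,0,0,0,87],[0,0,-3,0,0,0,87],[0,0,-4.5,0,0,0,87],[0,0,-6,0,0,0,87],[0,0,-7,0,0,0,87],[0,0,-7,0,0,0,87],[0,0,-7,0,0,0,87]]}}

```text
time_s: 17.2
tcp_pos: [0.459, 0.0284, 0.2681]
ee_rot: [[0.984, -0.181, 0.0], [-0.181, -0.984, 0.001], [0.0, -0.001, -1.0]]
wrist_force: [-1.2, 1.0, -0.7]
gripper_width: 0.999
```

Run:
```python
from h import *
st((.5455,.0125))
d=wcap('w6')
a=cv2.imread('pics/w6.png')[0:240,160:480]; cv2.imwrite('pics/w6z.png',cv2.resize(a,None,fx=2.5,fy=2.5,interpolation=cv2.INTER_CUBIC))
d=r.capture('scene');cv2.imwrite('pics/s7.png',cv2.resize(d['pixels'][130:310,200:440,::-1],None,fx=3,fy=3))
```

```text
17.2 [0.459  0.0284 0.2681] yaw -100.40356701560228 w 86.87134976649197 F [-1.1581  1.017  -0.6757] M [-0.1271  0.1713  0.0006] r 0.08791063862760251 ang 169.60379446500278
```

View pics/w6z.png

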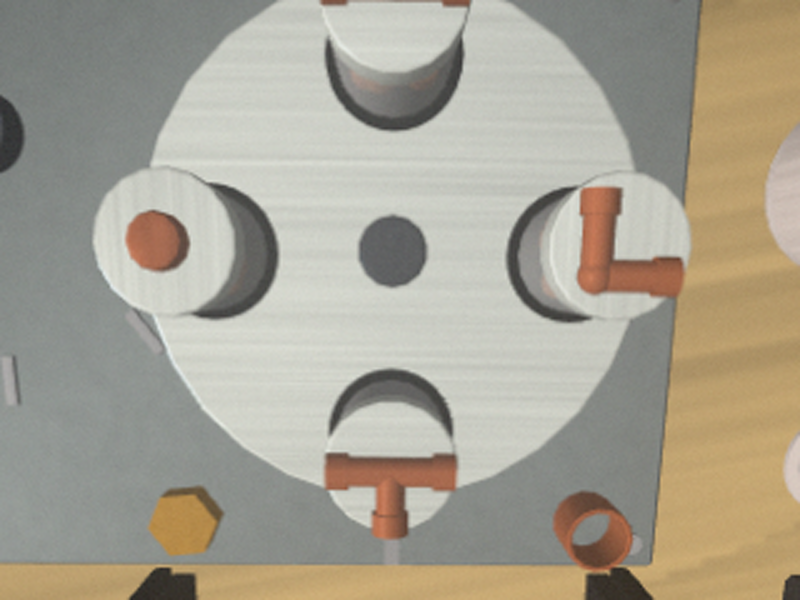

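View pics/s7.png

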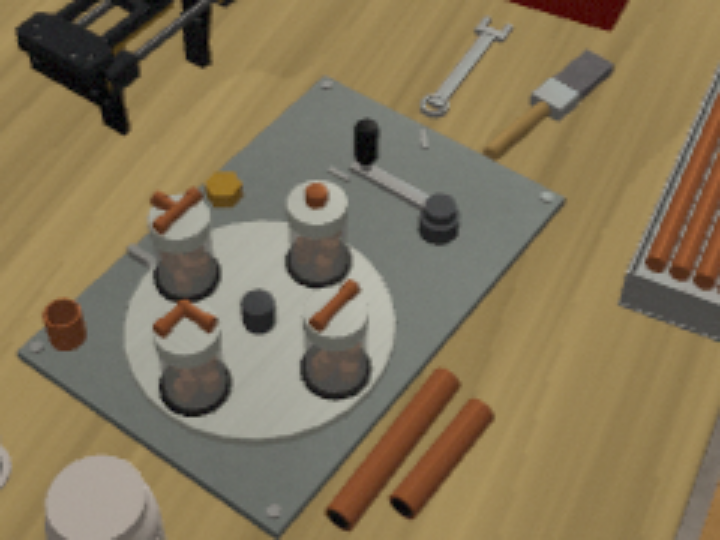

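Run:
```python
from h import *
d=wcap()
S=lambda x,y:(160+x/2.5-.3,0+y/2.5-.3)
P={k:onz(d,*S(*v),.118)[:2] for k,v in dict(cap=(164,241),elbow=(620,245),tee=(390.5,466)).items()};sp=onz(d,*S(393,251),.062)[:2];pt=onz(d,*S(391.5,563),.024)[:2]
an=lambda v:np.degrees(np.arctan2(v[1],v[0]))
print(P,sp,pt)
v=P['elbow']-P['cap'];print('mid',(P['elbow']+P['cap'])/2,'tee dir from pair',an(v)-90+0, 'tee from spindle',an(P['tee']-sp),'pointer from spindle',an(pt-sp))
c=[onz(d,*S(*p),.012)[:2] for p in [(100,563),(650,565)]];print('front edge normal',an(c[1]-c[0])-90+360)
e=[onz(d,*S(*p),.012)[:2] for p in [(700,40),(652,563)]];print('right edge',an(e[1]-e[0]))
print(delta(now(),pose(yaw(),[.4588,.0287,.090])))
```

```text
{'cap': array([0.5614, 0.0964]), 'elbow': array([ 0.5282, -0.0759]), 'tee': array([0.4583, 0.0269])} [0.5439 0.0099] [0.3829 0.0401]
mid [0.5448 0.0103] tee dir from pair -190.92057602171303 tee from spindle 168.74504456676044 pointer from spindle 169.37177293906714
front edge normal 169.30196475210272
right edge 169.28834167455977
[ 0.025 -0.036  7.065  0.016  0.03  -0.   ]
```

Call:
{"name": "play_rows", "arguments": {"deltas": [[0,0,1.5,0,0,0,87],[0,0,3,0,0,0,87],[0,0,4.5,0,0,0,87],[0,0.02,6,0,0,0,87],[0,0.02,7,0,0,0,87],[0,0.02,7,0,0,0,87],[0,0.02,7,0,0,0,40],[0,0.02,7,0,0,0,40],[0,0.02,7,0,0,0,40],[0,0.02,7,0,0,0,40],[0,0.02,7,0,0,0,40],[0,0.02,7,0,0,0,40]]}}

```text
time_s: 18.55
tcp_pos: [0.4596, 0.0281, 0.0938]
ee_rot: [[0.984, -0.18, 0.001], [-0.18, -0.984, 0.001], [0.001, -0.001, -1.0]]
wrist_force: [-0.7, 0.7, 5.3]
gripper_width: 0.634
```

Call:
{"name": "play_rows", "arguments": {"deltas": [[0,0,0,0,0,0,40],[0,0,0,0,0,0,40],[0,0,0,0,0,0,40],[0,0,0,0,0,0,40],[0,0,0,0,0,0,40],[0,0,0,0,0,0,40]]}}

```text
time_s: 19.15
tcp_pos: [0.4596, 0.0281, 0.0938]
ee_rot: [[0.984, -0.179, 0.001], [-0.179, -0.984, 0.0], [0.001, -0.001, -1.0]]
wrist_force: [-2.2, 1.3, 6.3]
gripper_width: 0.634
```

Run:
```python
from h import *
st((.5455,.0125))
d=wcap('w7')
a=cv2.imread('pics/w7.png')[0:240,160:480]; cv2.imwrite('pics/w7z.png',cv2.resize(a,None,fx=2.5,fy=2.5))
d=r.capture('scene');cv2.imwrite('pics/s8.png',cv2.resize(d['pixels'][130:310,200:440,::-1],None,fx=3,fy=3))
```

```text
19.15 [0.4596 0.0281 0.0938] yaw -100.34051100099826 w 55.17523477008502 F [-2.2081  1.3109  6.3321] M [0.377  0.6976 0.0919] r 0.08730375197850694 ang 169.72822104052744
```

View pics/s8.png

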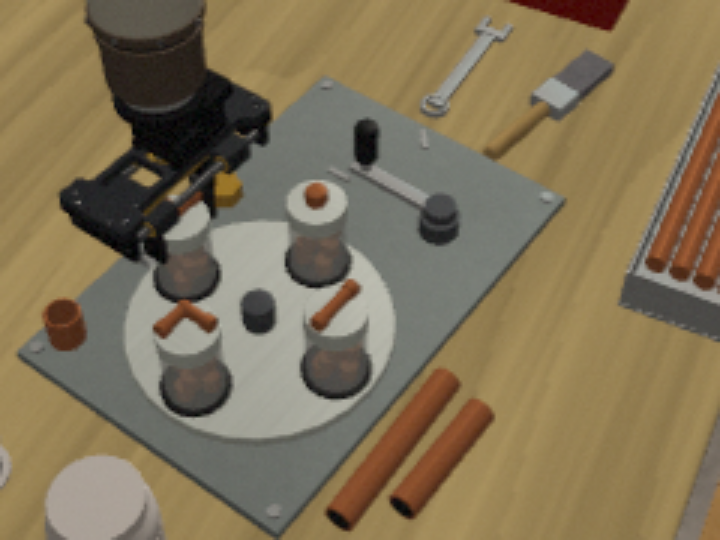

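View pics/w7z.png

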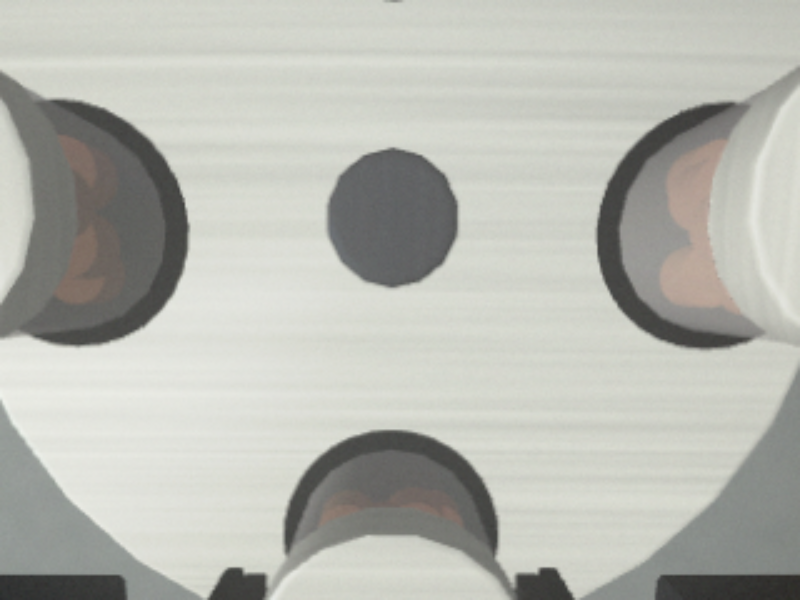

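```bash
python3 -c "
from station import r
print(r.finish_job())"
```

```text
the job is handed in; nothing more can be done
None
```

The lever is on the middle mark, jar_tee stands behind the front pointer, and the gripper is still closed on its lid. I handed the job in at about 19 s of the 64 s allowed.

- **Lever:** I gripped the knob and swung it from the locked side to the middle mark before touching the carousel. In the wrist picture afterwards, the knob and the rib lay in the same direction from the pivot to within about 0.5°.
- **Carousel:** I then turned it about 174° counter-clockwise by the jar_tee lid. I let go and regripped partway, because the side force had risen to about 20 N.
- **Check at the front:** I opened the gripper and lifted to look from above. The jar was 0.4–0.6° short of the pointer line, so I regripped with a nudge of about 0.5 mm. After that, the arm's own pose put the grip at 169.7° against a pointer line of 169.3°, with the fingers stopped at 55 mm on the lid. The jar was not measured again by camera after the nudge.
- **Loose things:** in the last scene picture, the things in view look unmoved. The solder spool was almost out of the crop, so I did not really check it.

Two readings disagreed or stood out:
- **Axis position:** my camera estimates of the turning axis differed by 3–5 mm, so I relied on the pose and the low force during the last part of the turn.
- **Upward force:** the wrist read about 6 N upward at the final grip. That is well under the limits, and I did not look into the cause.

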